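Shim the short foot of the microscope stand

TASK

One foot of the microscope stand hangs short of the bench, so the stand rocks: find the packing shim that slides in snugly under it, so that the soft foot pad bears on it, and push it in square, flat on the bench, until its tail is flush with the side edge of the base. Do not ram a shim that is too thick against the foot, leave the other shims lying flat on the bench clear of the foot and the stand, and leave the dish on the stage, the jar and the slide box where they are.

Things in the scene. Friction and masses are not known exactly. Their poses are not given: they have to be found in the camera images.
- stand: Microscope, immovable. Base 320 deep (x) x 280 wide (y), corners rounded 50 mm, flange 25 to 36 mm over the bench, upper part set in 9 mm, top at 49; pillar at the rear; head swung to the left, from 150 mm up. Origin: on the bench under the base's middle; x from operator's edge to pillar, y to the left, z up. Short foot: front right; the others, radius 15 mm, at (-75, 114), (110, 100), (110, -100) mm
- short_foot (a point): Point on the bench under the middle of the short foot, (-75, -114, 0) mm in the stand's frame. The foot: a seized stem with a round soft pad, 22 mm across, 9 high, lower rim bevelled, hanging 2.4 to 9.4 mm over the bench: unknown, new each time. The pad yields upward up to 3.2 mm under 1 to 3.5 N, then is hard
- stage (a point): Middle of the round glass stage's lower face, (-30, 0, 49) mm in the stand's frame. How shims fit: one up to 3 mm thicker than the gap slides in against under 10 N and is snug; a thicker one stops dead, nose at the pad; a thinner one is loose, the pad not touching it. So try the thickest first: the first that goes in is snug, and there always is one
- edge (a point): Point on the bench under the base's straight right side edge beside the short foot, (-75, -140, 0) mm in the stand's frame. Shims go in under it nose first along the stand's +y: the nose meets the pad with the tail's back face 49 mm outside the edge; its slope is past the pad's near rim at 36 mm
- shim_thick: The thickest of three loose aluminium packing shims, 10 mm thick, else alike: plate 64 long x 44 wide (mm), upper side of the nose sloping down 3.5 mm over its last 13 mm, upturned tail at the other end. Origin: centre of the underside; x from tail to nose (tail's back face at -32 mm, nose at +32), z up. Flat on the bench at the start; which lies where varies
- shim_middle: The middle one of three loose aluminium packing shims, 7.5 mm thick, else alike: plate 64 long x 44 wide (mm), upper side of the nose sloping down 3.5 mm over its last 13 mm, upturned tail at the other end. Origin: centre of the underside; x from tail to nose (tail's back face at -32 mm, nose at +32), z up. Flat on the bench at the start; which lies where varies
- shim_thin: The thinnest of three loose aluminium packing shims, 5 mm thick, else alike: plate 64 long x 44 wide (mm), upper side of the nose sloping down 3.5 mm over its last 13 mm, upturned tail at the other end. Origin: centre of the underside; x from tail to nose (tail's back face at -32 mm, nose at +32), z up. Flat on the bench at the start; which lies where varies
- shim_thin_tail (a point): Centre of the back face of shim_thin's upturned tail, 8 mm over its underside. The tail is 8 mm thick, 44 wide, 16 high over the bench. It can be held by its sides from above, but such fingers meet the base's edge before the tail is flush: push the last part on this back face, low down; upright fingers behind it meet the edge about when it is flush
- shim_middle_tail (a point): Centre of the back face of shim_middle's upturned tail, 8 mm over its underside. The tail is 8 mm thick, 44 wide, 16 high over the bench. It can be held by its sides from above, but such fingers meet the base's edge before the tail is flush: push the last part on this back face, low down; upright fingers behind it meet the edge about when it is flush
- shim_thick_tail (a point): Centre of the back face of shim_thick's upturned tail, 8 mm over its underside. The tail is 8 mm thick, 44 wide, 16 high over the bench. It can be held by its sides from above, but such fingers meet the base's edge before the tail is flush: push the last part on this back face, low down; upright fingers behind it meet the edge about when it is flush
- petri_dish: Bystander: covered glass dish, 65 mm across, 15 high, on the stage. Origin: centre of its underside
- specimen_jar: Bystander: small amber jar with white cap, 42 mm across, 62 high, on the bench in front of the stand. Origin: centre of its underside
- slide_box: Bystander: flat box for slides, 92 x 97 x 33 mm, dark below and grey above, on the bench. Origin: centre of its underside
Things that resemble listed ones, but are neither listed nor needed, are in the scene too. What is shaped like the shim_middle but green is not meant.

How it is judged:
By the outcome, as a careful person would: the job done as asked, in the order asked, and still so for the second after the job is handed in, with the robot touching nothing.
It also fails if it takes over 72 s, if anything falls off the work surface, if the arm or the gripper's body presses on something with over 40 N, if the wrist force passes 120 N, or if a joint passes its speed limit or range.

ROBOT

A 7-joint arm with a two-finger parallel gripper is mounted at the origin on the work surface. World frame = base frame: x ahead of the robot, y to its left, z up, the work surface at z = 0. Lengths are in m, angles in rad, forces in N, time in s.
With the tool pointing down it reaches from about 0.4 to 0.85 m from the base axis. Payload 10.4 kg.
Tool frame: the origin (TCP) lies on the mounting face of the last link; the fingertips stand 173 mm ahead of it and the grasp point (between the pads) lies 155 mm ahead of it (manip.tip_extent is the distance from the TCP to the fingertips, in m); z points along the fingers, y is the line along which they close (so a half turn about z gives the same grasp; the last joint's range is limited). The gripper opens to 85 mm and grips with 20 to 120 N. Pads are 22 mm wide; open, the fingers measure 114 mm over their backs; the gripper's body (76 mm by 85 mm) begins 54 mm behind the grasp point. The pads swing forward as they close: fully open they stand 13 mm farther back than shut.
Start: joints at [1.266, 0.332, -0.065, 1.46, 0.022, 1.35, -0.088], TCP at [0.174, -0.6, 0.405] pointing down, gripper open.
Joint ranges: [-2.6, 2.6], [-0.5, 2.12], [-1.47, 1.34], [0.16, 2.42], [-1.27, 4.41], [0.06, 2.06], [-2.6, 2.6]. Speed limits (rad/s): [2.22, 2.22, 2.79, 2.79, 3.14, 3.14, 3.14].

INTERFACE

Orientations are given as a unit quaternion [x, y, z, w].
In Python, from workcell import manip gives the robot as it stands.
- The arm moves only by the tool move_arm, never from a script. Its argument "plan" is one flat list of numbers, 7 for each row, row after row: the turn, a rotation vector about the tool's x, y, z in rad, then the shift along the tool's x, y, z in m, then the finger opening in m, from 0 to 0.0854. In form: [ax, ay, az, dx, dy, dz, gripper, ax, ay, az, dx, dy, dz, gripper, ...]. A call has 1 to 12 rows; each row is the pose to reach, as a shift and turn from the pose commanded when the call began, along the tool's axes at that moment; what a row does not reach only later rows make up. A row lasts 1/8 s, in which the tool goes at most 62.5 mm and 10.7 degrees, less where a joint would pass 70% of its speed; a pose out of reach is approached as far as the arm can. A call with a gripper value outside its range is refused whole. The fingers move at their own pace and stop on an object; "squeeze" is the grip in N (left out, the last holds). Time passes only in rows, so rows that repeat a pose let the fingers close. It gives the time, the measured TCP pose, the force, the opening and the grip force at its end, in the units of the state.
- manip.get_obs(): the state, without advancing time (a new reading comes with each control period).
- manip.camera(name): name is "scene" or "top" or "wrist"; returns a dict with "color" (384x512x3 uint8, red, green, blue), "fx", "fy", "cx", "cy" (pixels), "dist" ([k1, k2, p1, p2, k3] as OpenCV has them; the pictures are not rectified), "cam_to_world" (4x4, takes a point from camera to world coordinates); the wrist camera has in their place "mount" (4x4, takes a point from camera to tool coordinates, whose origin is the TCP and whose axes are the flange's). Camera axes: x right, y down, z forward; pixel columns grow to the right and rows downward; lengths in m; the calibration is good to about 2 mm. A picture is of the moment at which its call begins: read the wrist's pose just before it. There is no depth.
- manip.hand_in(): hands the job in; it is judged then, once.
Trained networks look in a picture, given as the dict that the camera call returned (one of the last four; its "shot" number tells which), for a name from the list of things; names that differ only in an ending like _2 or _b are one class to them, and where a whole thing is asked for, a point or a joint stands for the part that bears it (a point fixed in the world has none). Each returns a list of dicts, best first, with "conf" (0 to 1); they miss things now and then, are a little off and sometimes report something else, mostly with a low value. They report only what shows in the picture. A call takes as long as a camera call. They do not tell look-alikes from the thing itself.
- manip.look_for(picture, label): "position" ([x, y, z] in m, in the coordinates of the camera as it stood for that picture, good to about 4 mm: the middle of the surface that is visible of it).
- manip.silhouettes(picture, label): "pixels" (384x512 bool, what is visible of it).
- manip.tip_of(picture, label): "position" ([x, y, z] in m, in the coordinates of the camera as it stood for that picture, good to about 4 mm: a listed point, or the origin of a listed thing).
The state is a dict: "clock": time; "joint_pos": joint angles; "joint_velocities": joint speeds; "tau": joint torques, N m; "position": TCP position; "ee_rot": TCP orientation; "ft_force": force on the tool from outside, world axes, zero at the start; "torque": the same for the moment, N m; "grip_width": opening from 0.0 (shut) to 1.0 (fully open); "grasp_force": force on a finger pad.
Only numpy, scipy, OpenCV 4.12 (cv2) and the standard library are available. Lean on these libraries where they do the work, as an engineer would, in place of code of your own. Each camera call takes 0.05 s, during which the arm holds its last target. There are 200 camera calls.

## Working session

There is one attempt and no reset: what is moved stays moved. The work goes in short steps, Python scripts to look and compute and a tool call to move; the robot and the scene stay as the last step left them, time stands still between calls to the robot, and variables do not carry over. Pictures are saved under pics/ and viewed, at most 10 in all, crops included, and the job is handed in when it is done.

Besides the shell and the picture viewer there is one more tool, called as name(argument=value, ...) on one line, values as JSON. move_arm: Moves the arm, as the interface text tells. Its arguments: {"type":"object","properties":{"plan":{"type":"array","items":{"type":"number"}},"squeeze":{"type":"number"}},"required":["plan"]}

```bash
mkdir -p pics; ls; cat > h.py <<'E'
import numpy as np, cv2
from workcell import manip
from scipy.spatial.transform import Rotation as R
def c2w(p,o=None):
    if 'cam_to_world' in p: return np.array(p['cam_to_world'])
    T=np.eye(4);T[:3,:3]=R.from_quat(o['ee_rot']).as_matrix();T[:3,3]=o['position'];return T@np.array(p['mount'])
def K(p): return np.array([[p['fx'],0,p['cx']],[0,p['fy'],p['cy']],[0,0,1.]])
def shot(n):
    o=manip.get_obs();p=manip.camera(n);return p,c2w(p,o)
def w(T,x): return (T@np.r_[x,1])[:3]
def ray(p,T,uv,z):
    q=cv2.undistortPoints(np.array(uv,float).reshape(-1,1,2),K(p),np.array(p['dist'],float)).reshape(-1,2)
    d=np.c_[q,np.ones(len(q))]@T[:3,:3].T
    return T[:3,3]+d*((z-T[2,3])/d[:,2])[:,None]
def proj(p,T,X):
    Ti=np.linalg.inv(T);return cv2.projectPoints(np.array(X,float).reshape(-1,3),cv2.Rodrigues(Ti[:3,:3])[0],Ti[:3,3],K(p),np.array(p['dist'],float))[0].reshape(-1,2)
def save(img,n): cv2.imwrite('pics/'+n,cv2.cvtColor(img,cv2.COLOR_RGB2BGR))
E
python3 - <<'E'
from h import *
np.set_printoptions(precision=4,suppress=True)
print(manip.get_obs())
ims=[]
for n in ['top','scene']:
    p,T=shot(n); ims.append(p['color']); print(n,T[:3,3])
    for l in ['stand','short_foot','stage','edge','shim_thick','shim_middle','shim_thin','shim_thick_tail','shim_middle_tail','shim_thin_tail','petri_dish','specimen_jar','slide_box']:
        for d in manip.tip_of(p,l)[:4]:
            x=w(T,d['position']); print(l,round(d['conf'],2),x,proj(p,T,x)[0].round())
save(cv2.resize(ims[0],(800,600)),'top.png');save(cv2.resize(ims[1],(800,600)),'scene.png')
E
```

```text
pics
{'clock': 0.0, 'joint_pos': array([ 1.2664,  0.3329, -0.0647,  1.4609,  0.0216,  1.3499, -0.0885]), 'joint_velocities': array([ 0.0003,  0.0003, -0.    , -0.0003, -0.0008,  0.001 ,  0.0003]), 'tau': array([ -0.0002, -62.5445,   0.0486, -39.1607,   0.0161,   0.01  ,
         0.    ]), 'position': array([ 0.1738, -0.6002,  0.4039]), 'ee_rot': array([ 0.9901,  0.1404, -0.0001, -0.0007]), 'ft_force': array([-0.7002,  0.45  ,  0.4329]), 'torque': array([ 0.0124,  0.0092, -0.0515]), 'grasp_force': 0.0, 'grip_width': 0.9987484054905601}
top [0.4323 0.0473 0.9912]
stand 0.6 [0.6543 0.3211 0.0009] [140. 167.]
short_foot 0.71 [0.5834 0.205  0.0025] [185. 196.]
stage 0.56 [0.6232 0.3269 0.0504] [131. 175.]
edge 0.67 [ 0.5855  0.1807 -0.0005] [195. 196.]
edge 0.52 [ 0.5536 -0.1401 -0.0008] [323. 213.]
shim_thick 0.93 [ 0.4365 -0.1951  0.0036] [345. 261.]
shim_middle 0.84 [ 0.5447 -0.2565  0.0003] [369. 218.]
shim_middle 0.7 [ 0.5542 -0.1385 -0.0013] [322. 212.]
shim_middle 0.61 [ 0.6217 -0.0383 -0.0016] [282. 185.]
shim_thin 0.71 [ 0.6535 -0.2268  0.0001] [357. 175.]
shim_thick_tail 0.91 [ 
[... 641 characters left out ...]
.2015  0.0012] [253. 140.]
shim_middle 0.81 [ 0.619  -0.0376  0.0001] [231. 204.]
shim_middle 0.63 [ 0.549  -0.1446  0.0034] [232. 167.]
shim_middle 0.59 [ 0.5434 -0.2578 -0.0007] [215. 143.]
shim_thin 0.54 [ 0.6533 -0.2367  0.0028] [187. 162.]
shim_thick_tail 0.51 [ 0.4348 -0.2302  0.0138] [249. 131.]
shim_middle_tail 0.77 [ 0.6078 -0.0637  0.0065] [229. 194.]
shim_middle_tail 0.74 [ 0.5179 -0.2802  0.0121] [218. 132.]
shim_middle_tail 0.58 [ 0.5549 -0.1768  0.0111] [225. 159.]
shim_thin_tail 0.6 [ 0.6464 -0.2678  0.0101] [183. 153.]
petri_dish 0.64 [0.6224 0.3301 0.05  ] [312. 305.]
specimen_jar 0.65 [ 0.3897  0.1197 -0.0007] [330. 206.]
slide_box 0.56 [ 0.7734 -0.0894 -0.0004] [173. 216.]
```

View pics/top.png

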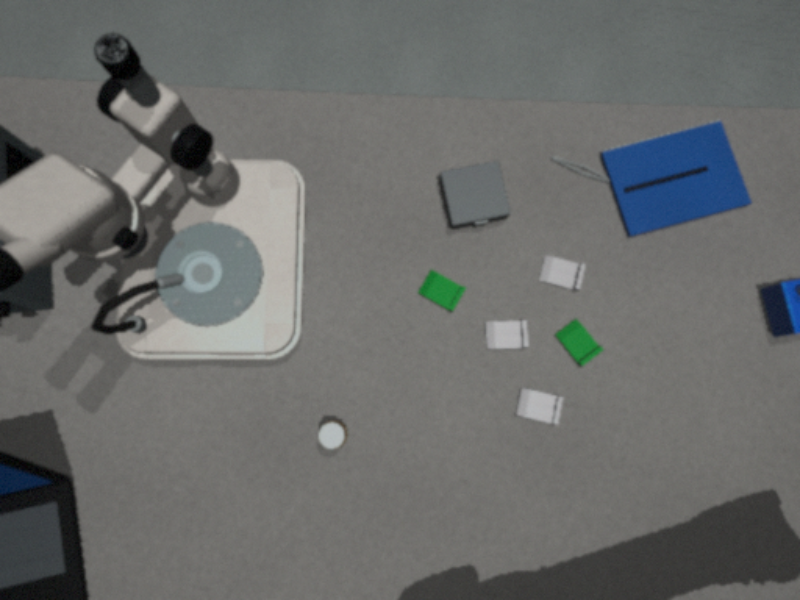

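```bash
python3 - <<'E'
from h import *
p,T=shot('top'); c=p['color'][150:290,265:405]
save(cv2.resize(c,(600,600),interpolation=cv2.INTER_CUBIC),'shims.png')
E
```

```text
(no output)
```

View pics/shims.png

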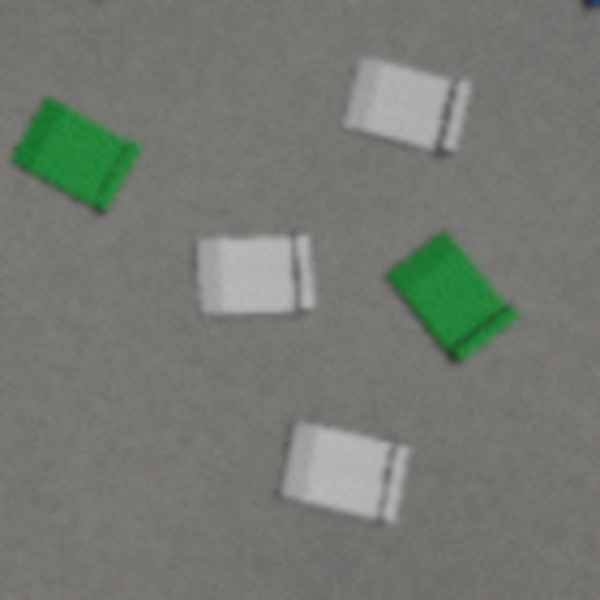

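The three silver shims are at (540,407), (508,335) and (563,273) in the 800x600 picture, and by the networks they are thick, middle and thin. The green ones at (442,290) and (579,342) are look-alikes and not meant. I'll go above the thick shim and check from near.

move_arm(plan=[0,0,-1.117,0.364,-0.311,0.07,0.085,0,0,-1.117,0.364,-0.311,0.07,0.085,0,0,-1.117,0.364,-0.311,0.07,0.085,0,0,-1.117,0.364,-0.311,0.07,0.085,0,0,-1.117,0.364,-0.311,0.07,0.085,0,0,-1.117,0.364,-0.311,0.07,0.085,0,0,-1.117,0.364,-0.311,0.07,0.085,0,0,-1.117,0.364,-0.311,0.07,0.085,0,0,-1.117,0.364,-0.311,0.07,0.085,0,0,-1.117,0.364,-0.311,0.07,0.085,0,0,-1.117,0.364,-0.311,0.07,0.085])

```text
clock: 2.82
position: [0.4364, -0.2016, 0.3348]
ee_rot: [0.766, 0.643, -0.0, 0.0]
ft_force: [-0.4, 0.4, -0.1]
grip_width: 0.997
grasp_force: 0.0
```

```bash
cat >> h.py <<'E'
np.set_printoptions(precision=4,suppress=True)
def yaw(): 
    X=R.from_quat(manip.get_obs()['ee_rot']).as_matrix(); return np.degrees(np.arctan2(X[1,0],X[0,0]))
def goto(pos,phi):
    "rotvec and shift in tool axes to reach TCP pos, tool down, x-axis yaw phi deg"
    o=manip.get_obs();R0=R.from_quat(o['ee_rot']);f=np.radians(phi)
    Rt=R.from_matrix(np.array([[np.cos(f),np.sin(f),0],[np.sin(f),-np.cos(f),0],[0,0,-1]]))
    print('rot',(R0.inv()*Rt).as_rotvec(),'shift',R0.inv().apply(np.array(pos)-o['position']))
E
python3 - <<'E'
from h import *
o=manip.get_obs();print(o['clock'],o['position'],yaw(),o['joint_pos'],manip.tip_extent)
p,T=shot('wrist');print(np.array(p['mount']),p['fx'])
for l in ['shim_thick','shim_middle','shim_thin','shim_thick_tail','shim_middle_tail','shim_thin_tail','edge','short_foot','stand']:
    for d in manip.tip_of(p,l)[:4]:
        x=w(T,d['position']); print(l,round(d['conf'],2),x,proj(p,T,x)[0].round())
save(p['color'],'w1.png')
E
```

```text
2.825 [ 0.4364 -0.2016  0.3348] 80.01747117691139 [ 0.8463  0.1051 -0.5325  1.8979  0.0588  1.1535  0.1182] 0.1734
[[ 0.0009 -0.9584 -0.2853  0.0724]
 [ 1.      0.001  -0.0001  0.0006]
 [ 0.0004 -0.2853  0.9584  0.0303]
 [ 0.      0.      0.      1.    ]] 295.6298418523431
shim_thick 0.73 [ 0.4389 -0.1947  0.0032] [250. 168.]
shim_middle 0.8 [ 0.554  -0.1415  0.0021] [357.  95.]
shim_middle 0.63 [ 0.5441 -0.2561  0.0012] [355. 206.]
shim_thin 0.85 [ 0.6556 -0.2368  0.004 ] [461. 172.]
shim_thick_tail 0.55 [ 0.4288 -0.223   0.0073] [245. 196.]
shim_middle_tail 0.71 [ 0.5522 -0.173   0.0103] [360. 128.]
shim_middle_tail 0.69 [ 0.5176 -0.2794  0.0098] [335. 232.]
shim_thin_tail 0.95 [ 0.6476 -0.2638  0.0112] [458. 199.]
```

View pics/w1.png

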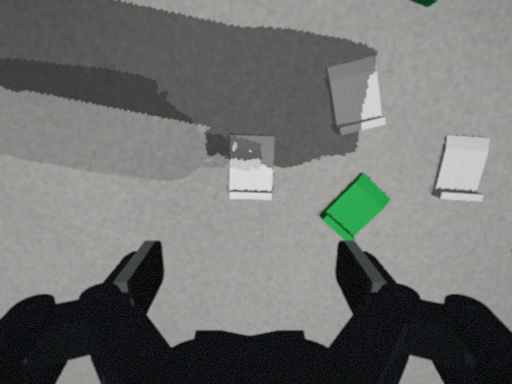

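Silver shims are at (251,167), (356,95) and (462,168), with the green ones at (355,206) and (425,0). All three views agree that the thick one is at (251,167). Now its exact pose.

```bash
cat >> h.py <<'E'
def tailfit(p,T,label,near,tail_top=0.016):
    "shim silhouette -> corner rect at plate height"
    best=None
    for d in manip.silhouettes(p,label):
        m=d['pixels'].astype(np.uint8)
        if m.sum()<200: continue
        c,_=cv2.findContours(m,cv2.RETR_EXTERNAL,cv2.CHAIN_APPROX_NONE);c=max(c,key=cv2.contourArea)
        X=ray(p,T,c.reshape(-1,2),0.012)[:,:2]
        r=cv2.minAreaRect((X*1000).astype(np.float32))
        if best is None or np.hypot(*(np.array(r[0])/1000-near))<np.hypot(*(np.array(best[0])/1000-near)): best=r
    return best
E
python3 - <<'E'
from h import *
p,T=shot('wrist')
r=tailfit(p,T,'shim_thick',[.437,-.197]);print(r);print(cv2.boxPoints(r))
p,T=shot('top')
r=tailfit(p,T,'shim_thick',[.437,-.197]);print(r);print(cv2.boxPoints(r))
for l in ['shim_thick','shim_thick_tail']:
    print([ (d['conf'],w(T,d['position'])) for d in manip.tip_of(p,l)])
goto([.4365,-.275,.24],80)
E
```

```text
((440.5177307128906, -193.00277709960938), (66.36723327636719, 43.90946578979492), 78.60565185546875)
[[ 412.4399 -221.195 ]
 [ 455.484  -229.8698]
 [ 468.5956 -164.8106]
 [ 425.5515 -156.1358]]
((439.2071838378906, -191.8308868408203), (64.79531860351562, 42.51130294799805), 79.78254699707031)
[[ 412.5417 -219.9444]
 [ 454.3789 -227.4852]
 [ 465.8726 -163.7174]
 [ 424.0355 -156.1766]]
[(0.82, array([ 0.4393, -0.1929, -0.0023]))]
[(0.75, array([ 0.4344, -0.2249,  0.0059]))]
rot [0.0001 0.0001 0.0026] shift [-0.0736  0.0123  0.0948]
```

move_arm(plan=[0,0,0.009,-0.024,0.001,0.05,0.06,0,0,0.009,-0.024,0.001,0.1,0.06,0,0,0.009,-0.024,0.001,0.135,0.06,0,0,0.009,-0.024,0.001,0.145,0.06,0,0,0.009,-0.024,0.001,0.149,0.06,0,0,0.009,-0.024,0.001,0.153,0.06,0,0,0.009,-0.024,0.001,0.157,0.06])

```text
clock: 4.5
position: [0.4343, -0.2245, 0.1785]
ee_rot: [0.768, 0.64, 0.0, 0.001]
ft_force: [0.2, -0.3, -0.4]
grip_width: 0.699
grasp_force: 0.0
```

```bash
python3 - <<'E'
from h import *
o=manip.get_obs();print(o['clock'],o['position'],yaw(),o['ft_force'],o['grip_width'])
p,T=shot('wrist');save(p['color'],'w2.png')
goto([.4335,-.2255,.172],79.5)
E
```

```text
4.5 [ 0.4343 -0.2245  0.1785] 79.62672886808383 [ 0.1765 -0.3168 -0.404 ] 0.6994909878099995
rot [0.0009 0.0005 0.0021] shift [-0.0012 -0.0003  0.0059]
```

View pics/w2.png

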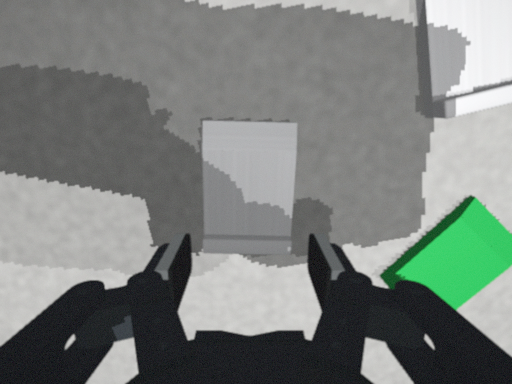

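The shim sits midway between the fingers (col 249), with its tail at rows 238–253 beside the finger pads. Descend a little and grip.

move_arm(plan=[0,0,0.002,-0.001,0,0.004,0.06,0,0,0.002,-0.001,0,0.007,0.06,0,0,0.002,-0.001,0,0.007,0.04,0,0,0.002,-0.001,0,0.007,0.04,0,0,0.002,-0.001,0,0.007,0.04,0,0,0.002,-0.001,0,0.007,0.04], squeeze=40)

```text
clock: 5.3
position: [0.4345, -0.2254, 0.1717]
ee_rot: [0.769, 0.64, 0.0, 0.001]
ft_force: [-0.1, -0.4, 7.4]
grip_width: 0.499
grasp_force: 45.2
```

move_arm(plan=[0,0,0,0,0,-0.03,0.04,0,0,0,0,0,-0.068,0.04,0,0,-0.11,0.05,0.014,-0.068,0.04,0,0,-0.218,0.1,0.027,-0.068,0.04,0,0,-0.218,0.15,0.041,-0.068,0.04,0,0,-0.218,0.2,0.055,-0.068,0.04,0,0,-0.218,0.25,0.069,-0.068,0.04,0,0,-0.218,0.3,0.082,-0.068,0.04,0,0,-0.218,0.342,0.094,-0.068,0.04,0,0,-0.218,0.342,0.094,-0.068,0.04,0,0,-0.218,0.342,0.094,-0.068,0.04])

```text
clock: 6.68
position: [0.5882, 0.0936, 0.2383]
ee_rot: [0.695, 0.719, -0.001, -0.0]
ft_force: [0.4, -0.8, -0.4]
grip_width: 0.498
grasp_force: 41.4
```

```bash
python3 - <<'E'
from h import *
o=manip.get_obs();print(o['clock'],o['position'],yaw(),o['ft_force'],o['grip_width'],o['grasp_force'])
p,T=shot('wrist');save(cv2.resize(p['color'],(800,600)),'w3.png')
for l in ['edge','short_foot','stand','stage','shim_thick','shim_thick_tail']:
    for d in manip.tip_of(p,l)[:2]:
        x=w(T,d['position']); print(l,round(d['conf'],2),x,proj(p,T,x)[0].round())
E
```

```text
6.675 [0.5882 0.0936 0.2383] 92.00565557943044 [ 0.4378 -0.8064 -0.4489] 0.49792752096495263 41.40295922756195
edge 0.56 [0.5836 0.1782 0.0001] [246.  83.]
stage 0.28 [0.5849 0.0963 0.0742] [242. 247.]
shim_thick 0.92 [0.5885 0.1258 0.069 ] [251. 188.]
shim_thick_tail 0.72 [0.5876 0.0945 0.0708] [247. 247.]
shim_thick_tail 0.67 [0.5876 0.1243 0.0706] [249. 192.]
```

View pics/w3.png

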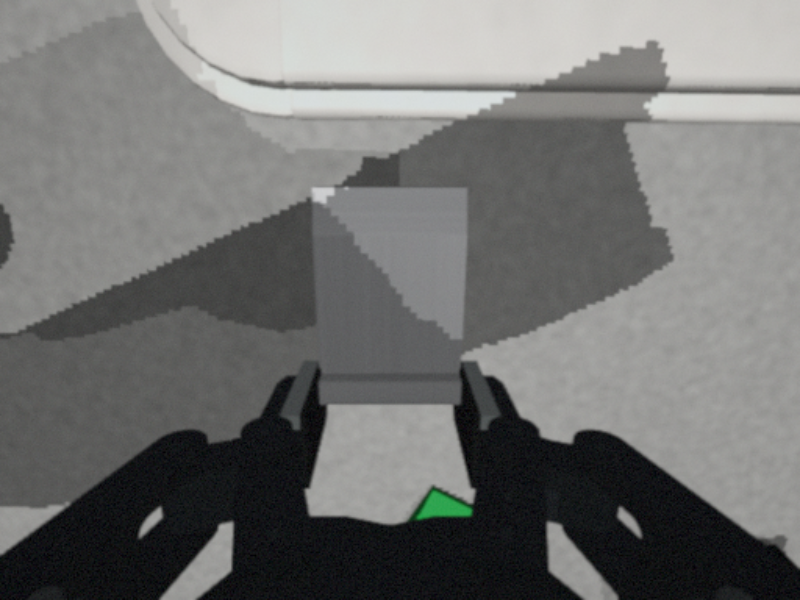

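The shim is held square between the pads. The flange's lower rim runs from about (300,117) to (800,122) in the enlarged picture. Now I'll fit the stand's pose from that edge and from the top view.

```bash
python3 - <<'E'
from h import *
p,T=shot('wrist');g=cv2.GaussianBlur(cv2.cvtColor(p['color'],cv2.COLOR_RGB2GRAY),(3,3),0).astype(float)
uv=[]
for c in list(range(195,300,3))+list(range(425,510,3)):
    d=np.diff(g[66:88,c]);i=d.argmin()
    a=d[max(i-1,0):i+2];uv.append((c,66+i+.5+((a*np.arange(-1,2)).sum()/a.sum() if len(a)==3 else 0)))
uv=np.array(uv);X=ray(p,T,uv,0.025)
c=np.polyfit(X[:,0],X[:,1],1)
for _ in range(3):
    k=abs(X[:,1]-np.polyval(c,X[:,0]))<.0015;c=np.polyfit(X[k,0],X[k,1],1)
print('wrist edge: yaw',np.degrees(np.arctan(c[0])),'y at x=.585',np.polyval(c,.585),k.sum(),len(k),uv[::8])
p,T=shot('top');g=cv2.GaussianBlur(cv2.cvtColor(p['color'],cv2.COLOR_RGB2GRAY),(3,3),0).astype(float)
def edge(axis,rng,lo,hi,sgn,z):
    uv=[]
    for s in rng:
        l=(g[lo:hi,s] if axis==0 else g[s,lo:hi]);d=sgn*np.diff(l);i=d.argmax();
        if i in(0,len(d)-1):continue
        a=d[i-1:i+2];q=lo+i+.5+(a*np.arange(-1,2)).sum()/a.sum();uv.append((s,q) if axis==0 else (q,s))
    return ray(p,T,uv,z)
def fit(a,b):
    c=np.polyfit(a,b,1)
    for _ in range(4):
        k=abs(b-np.polyval(c,a))<.002;c=np.polyfit(a[k],b[k],1)
    return c,k.sum()
F=edge(0,range(105,170,2),222,238,-1,.025);c,n=fit(F[:,1],F[:,0]);print('front yaw',-np.degrees(np.arctan(c[0])),'x at y=.33',np.polyval(c,.33),n)
B=edge(0,range(155,178,2),94,112,1,.036);c,n=fit(B[:,1],B[:,0]);print('rear yaw',-np.degrees(np.arctan(c[0])),'x at y=.25',np.polyval(c,.25),n)
S=edge(1,range(135,195,2),185,205,-1,.025);c,n=fit(S[:,0],S[:,1]);print('right yaw',np.degrees(np.arctan(c[0])),'y at .585',np.polyval(c,.585),n)
for l in ['edge','short_foot','stand','stage']:
    print(l,[(d['conf'],w(T,d['position'])) for d in manip.tip_of(p,l)[:1]])
E
```

```text
wrist edge: yaw 1.491894525918821 y at x=.585 0.18148246438128637 62 64 [[195.      73.4143]
 [219.      73.5513]
 [243.      73.4778]
 [267.      73.4434]
 [291.      76.4123]
 [440.      75.5682]
 [464.      76.4091]
 [488.      76.5208]]
front yaw 1.586995587653595 x at y=.33 0.49519602654640854 33
rear yaw 1.774305168585592 x at y=.25 0.8144101747242928 12
right yaw 3.596862249500571 y at .585 0.18942812151734975 5
edge [(0.63, array([ 0.5822,  0.176 , -0.0004]))]
short_foot [(0.72, array([0.6213, 0.327 , 0.0483]))]
stand [(0.8, array([ 0.653 ,  0.3213, -0.0008]))]
stage [(0.62, array([0.6252, 0.324 , 0.0509]))]
```

move_arm(plan=[0,0,0.007,0.0115,-0.0027,0.03,0.04,0,0,0.007,0.0115,-0.0027,0.05,0.04,0,0,0.007,0.0115,-0.0027,0.058,0.04,0,0,0.007,0.0115,-0.0027,0.062,0.04,0,0,0.007,0.0115,-0.0027,0.065,0.04,0,0,0.007,0.0115,-0.0027,0.066,0.04,0,0,0.007,0.0115,-0.0027,0.066,0.04])

```text
clock: 8.2
position: [0.5854, 0.1053, 0.173]
ee_rot: [0.697, 0.717, 0.0, 0.0]
ft_force: [0.1, 0.4, -0.3]
grip_width: 0.502
grasp_force: 41.4
```

```bash
python3 - <<'E'
from h import *
o=manip.get_obs();print(o['clock'],o['position'],yaw(),o['ft_force'],o['grip_width'],o['grasp_force'])
p,T=shot('wrist');save(p['color'],'w4.png')
for l in ['edge','short_foot','shim_thick','shim_thick_tail']:
    for d in manip.tip_of(p,l)[:2]:
        x=w(T,d['position']); print(l,round(d['conf'],2),x,proj(p,T,x)[0].round())
E
```

```text
8.2 [0.5854 0.1053 0.173 ] 91.59838862906884 [ 0.1427  0.3953 -0.3245] 0.5018691685550446 41.42424434423447
shim_thick 0.94 [0.5855 0.1329 0.0016] [250. 196.]
shim_thick_tail 0.91 [0.5852 0.1067 0.0074] [248. 248.]
```

View pics/w4.png

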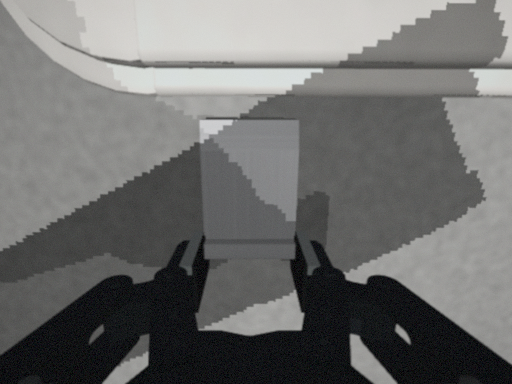

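move_arm(plan=[0,0,0,0.005,0,0.001,0.04,0,0,0,0.01,0,0.001,0.04,0,0,0,0.015,0,0.001,0.04,0,0,0,0.02,0,0.001,0.04,0,0,0,0.022,0,0.001,0.04,0,0,0,0.022,0,0.001,0.04])

```text
clock: 9.2
position: [0.5846, 0.1278, 0.1718]
ee_rot: [0.697, 0.717, 0.0, -0.0]
ft_force: [-0.4, -0.5, 2.6]
grip_width: 0.499
grasp_force: 43.2
```

move_arm(plan=[0,0,0,0.001,0,0,0.04,0,0,0,0.002,0,0,0.04,0,0,0,0.002,0,0,0.04])

```text
clock: 9.57
position: [0.5848, 0.1289, 0.1718]
ee_rot: [0.697, 0.717, -0.0, 0.0]
ft_force: [-0.5, -4.4, 5.3]
grip_width: 0.502
grasp_force: 44.5
```

move_arm(plan=[0,0,0,0.001,0,0,0.04,0,0,0,0.002,0,0,0.04,0,0,0,0.002,0,0,0.04])

```text
clock: 9.95
position: [0.5848, 0.1303, 0.1718]
ee_rot: [0.697, 0.717, -0.001, 0.001]
ft_force: [-0.2, -6.2, 6.7]
grip_width: 0.5
grasp_force: 45.3
```

move_arm(plan=[0,0,0,0.001,0,0,0.04,0,0,0,0.0015,0,0,0.04,0,0,0,0.0015,0,0,0.04])

```text
clock: 10.32
position: [0.5849, 0.1308, 0.1718]
ee_rot: [0.698, 0.716, -0.001, 0.001]
ft_force: [-1.9, -10.2, 8.0]
grip_width: 0.494
grasp_force: 46.3
```

move_arm(plan=[0,0,0,0.0005,0,-0.0006,0.04,0,0,0,0.001,0,-0.0006,0.04,0,0,0,0.001,0,-0.0006,0.04])

```text
clock: 10.7
position: [0.5848, 0.1311, 0.1718]
ee_rot: [0.698, 0.716, -0.002, 0.001]
ft_force: [0.0, -11.3, 4.6]
grip_width: 0.501
grasp_force: 43.5
```

Contact came exactly where the nose meets the pad, and the force climbs past 11 N with hardly any movement. The thick shim is blocked, so I back out and return it.

move_arm(plan=[0,0,0,-0.03,0,-0.001,0.04,0,0,0,-0.07,0,-0.02,0.04,0,0,0,-0.11,-0.01,-0.065,0.04,0,0,0,-0.16,-0.07,-0.065,0.04,0,0,0.1,-0.21,-0.1,-0.065,0.04,0,0,0.211,-0.26,-0.13,-0.065,0.04,0,0,0.211,-0.31,-0.16,-0.065,0.04,0,0,0.211,-0.355,-0.16,-0.065,0.04,0,0,0.211,-0.355,-0.16,-0.055,0.04,0,0,0.211,-0.355,-0.16,-0.03,0.04,0,0,0.211,-0.355,-0.16,-0.008,0.04,0,0,0.211,-0.355,-0.16,-0.003,0.04])

```text
clock: 12.2
position: [0.4342, -0.2237, 0.1737]
ee_rot: [0.768, 0.64, 0.0, -0.002]
ft_force: [0.3, 0.5, -0.5]
grip_width: 0.502
grasp_force: 41.4
```

```bash
python3 - <<'E'
from h import *
o=manip.get_obs();print(o['clock'],o['position'],yaw(),o['ft_force'])
p,T=shot('wrist')
for l in ['shim_thick','shim_thick_tail','shim_middle','shim_middle_tail']:
    for d in manip.tip_of(p,l)[:3]:
        x=w(T,d['position']); print(l,round(d['conf'],2),x,proj(p,T,x)[0].round())
p,T=shot('top')
r=tailfit(p,T,'shim_middle',[.553,-.14]);print(r)
for l in ['shim_middle','shim_middle_tail']:
    for d in manip.tip_of(p,l)[:3]:
        x=w(T,d['position']); print(l,round(d['conf'],2),x,proj(p,T,x)[0].round())
E
```

```text
12.2 [ 0.4342 -0.2237  0.1737] 79.62480644046771 [ 0.347   0.4992 -0.5276]
shim_thick 0.97 [ 0.4371 -0.1944  0.003 ] [244. 194.]
shim_thick_tail 0.76 [ 0.4333 -0.2212  0.0098] [246. 249.]
shim_middle 0.94 [ 0.5473 -0.2564 -0.0022] [460. 262.]
shim_middle 0.9 [ 0.5566 -0.1435  0.0023] [494.  35.]
shim_middle_tail 0.83 [ 0.5205 -0.2774  0.0104] [425. 316.]
shim_middle_tail 0.57 [ 0.5534 -0.1749  0.0096] [496. 111.]
((549.6856689453125, -139.9733123779297), (42.51120376586914, 66.67005920410156), 7.082324504852295)
shim_middle 0.78 [ 0.6195 -0.0371 -0.0022] [282. 185.]
shim_middle 0.69 [ 0.5428 -0.2547 -0.0004] [368. 218.]
shim_middle 0.68 [ 0.5489 -0.1689  0.009 ] [335. 214.]
shim_middle_tail 0.89 [ 0.5515 -0.1677  0.0085] [334. 213.]
shim_middle_tail 0.82 [ 0.5188 -0.2759  0.0104] [379. 228.]
shim_middle_tail 0.23 [ 0.4352 -0.2232  0.0155] [358. 262.]
```

move_arm(plan=[0,0,0,0,0,0.0015,0.04,0,0,0,0,0,0.0015,0.065,0,0,0,0,0,0.0015,0.065,0,0,0,0,0,0.0015,0.065,0,0,0,0,0,-0.03,0.065,0,0,0,0,0,-0.076,0.065,0,0,-0.11,0.03,0.055,-0.076,0.065,0,0,-0.216,0.055,0.111,-0.076,0.065,0,0,-0.216,0.055,0.111,-0.076,0.065,0,0,-0.216,0.055,0.111,-0.076,0.065,0,0,-0.216,0.055,0.111,-0.076,0.065])

```text
clock: 14.02
position: [0.5527, -0.1923, 0.2513]
ee_rot: [0.696, 0.718, -0.0, 0.0]
ft_force: [-0.1, -0.7, 1.1]
grip_width: 0.76
grasp_force: 0.0
```

```bash
python3 - <<'E'
from h import *
o=manip.get_obs();print(o['clock'],o['position'],yaw(),o['ft_force'],o['grip_width'])
p,T=shot('wrist');save(p['color'],'w5.png')
for l in ['shim_thick','shim_middle','shim_middle_tail','shim_thin','shim_thin_tail']:
    for d in manip.tip_of(p,l)[:3]:
        x=w(T,d['position']); print(l,round(d['conf'],2),x,proj(p,T,x)[0].round())
r=tailfit(p,T,'shim_middle',[.553,-.14]);print(r,cv2.boxPoints(r))
E
```

```text
14.025 [ 0.5527 -0.1923  0.2513] 91.80166668572429 [-0.1173 -0.659   1.1402] 0.7598108152695352
shim_thick 0.87 [ 0.4416 -0.1964 -0.0008] [108. 198.]
shim_middle 0.87 [ 0.5433 -0.2578  0.0007] [235. 272.]
shim_middle 0.66 [ 0.5562 -0.1427  0.0026] [256. 135.]
shim_middle_tail 0.89 [ 0.6001 -0.0691  0.0105] [329.  21.]
shim_middle_tail 0.66 [ 0.5508 -0.1746  0.01  ] [247. 179.]
shim_middle_tail 0.66 [ 0.518  -0.2793  0.0102] [204. 299.]
shim_thin 0.67 [ 0.6581 -0.2357  0.0031] [375. 254.]
shim_thin_tail 0.96 [ 0.6472 -0.2624  0.0117] [361. 287.]
((607.90966796875, -67.68365478515625), (48.4593391418457, 20.798721313476562), 1.9474258422851562) [[583.3406 -58.1137]
 [584.0474 -78.9004]
 [632.4788 -77.2536]
 [631.772  -56.4669]]
```

View pics/w5.png

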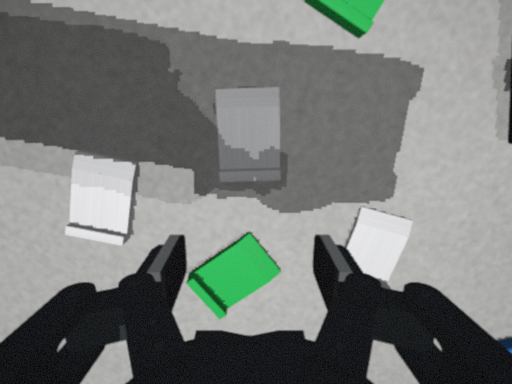

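Silver middle shim: nose corners at (216,88) and (280,87), tail back corners at (220,182) and (280,180). The green look-alike is below it, with a corner at (248,235).

```bash
python3 - <<'E'
from h import *
p,T=shot('wrist')
n=ray(p,T,[(216,88),(280,87)],.004);t=ray(p,T,[(220,182),(280,180)],.016);g=ray(p,T,[(248,235),(280,268),(222,316)],.01)
print(n,t,g)
v=n.mean(0)-t.mean(0);print(np.degrees(np.arctan2(v[1],v[0])),np.linalg.norm(v[:2]))
tb=t.mean(0)[:2]; goto([tb[0],tb[1]-.001,.1715],91.5)
E
```

```text
[[ 0.5282 -0.1107  0.004 ]
 [ 0.5726 -0.1085  0.004 ]] [[ 0.5325 -0.175   0.016 ]
 [ 0.5754 -0.1721  0.016 ]] [[ 0.554  -0.2187  0.01  ]
 [ 0.5808 -0.247   0.01  ]
 [ 0.5342 -0.295   0.01  ]]
93.17338956616577 0.06401420666627707
rot [0.0001 0.0003 0.0065] shift [0.0172 0.001  0.0799]
```

move_arm(plan=[0,0,-0.02,0.017,0.001,0.04,0.062,0,0,-0.02,0.017,0.001,0.065,0.062,0,0,-0.02,0.017,0.001,0.073,0.062,0,0,-0.02,0.017,0.001,0.077,0.062,0,0,-0.02,0.017,0.001,0.079,0.062,0,0,-0.02,0.017,0.001,0.079,0.04,0,0,-0.02,0.017,0.001,0.079,0.04,0,0,-0.02,0.017,0.001,0.079,0.04,0,0,-0.02,0.017,0.001,0.079,0.04], squeeze=40)

```text
clock: 15.55
position: [0.5544, -0.1748, 0.1733]
ee_rot: [0.688, 0.726, 0.0, 0.001]
ft_force: [-1.7, 0.7, 6.9]
grip_width: 0.496
grasp_force: 40.9
```

```bash
python3 - <<'E'
from h import *
o=manip.get_obs();print(o['clock'],o['position'],yaw(),o['ft_force'],o['grip_width'])
p,T=shot('wrist')
for l in ['shim_middle','shim_middle_tail']:
    for d in manip.tip_of(p,l)[:2]:
        x=w(T,d['position']); print(l,round(d['conf'],2),x,proj(p,T,x)[0].round())
# pre-pose: TCP 76 mm outside edge
d=np.array([-.0279,.9996]);q=np.array([.583,.181])-.079*d
goto([*q,.24],91.6);goto([*q,.173],91.6)
E
```

```text
15.55 [ 0.5544 -0.1748  0.1733] 93.02812948891781 [-1.7231  0.6618  6.8674] 0.49630500551087814
shim_middle 0.96 [ 0.5552 -0.1435  0.0018] [253. 188.]
shim_middle_tail 0.59 [ 0.5969 -0.0679  0.008 ] [366.  20.]
rot [0.0013 0.0009 0.0249] shift [ 0.2747  0.0454 -0.0669]
rot [0.0013 0.0009 0.0249] shift [0.2748 0.0453 0.0001]
```

move_arm(plan=[0,0,0,0,0,-0.03,0.04,0,0,0,0.02,0,-0.055,0.04,0,0,0.025,0.07,0.01,-0.055,0.04,0,0,0.025,0.12,0.02,-0.055,0.04,0,0,0.025,0.17,0.03,-0.055,0.04,0,0,0.025,0.22,0.04,-0.055,0.04,0,0,0.025,0.275,0.045,-0.055,0.04,0,0,0.025,0.275,0.045,-0.04,0.04,0,0,0.025,0.275,0.045,-0.02,0.04,0,0,0.025,0.275,0.045,-0.008,0.04,0,0,0.025,0.275,0.045,-0.002,0.04,0,0,0.025,0.275,0.045,-0.001,0.04])

```text
clock: 17.2
position: [0.5846, 0.1016, 0.1733]
ee_rot: [0.698, 0.717, -0.0, 0.0]
ft_force: [-3.4, -2.1, 7.2]
grip_width: 0.499
grasp_force: 41.7
```

```bash
python3 - <<'E'
from h import *
o=manip.get_obs();print(o['clock'],o['position'],yaw(),o['ft_force'],o['grip_width'])
p,T=shot('wrist');save(p['color'],'w6.png')
for l in ['shim_middle','shim_middle_tail']:
    for d in manip.tip_of(p,l)[:2]:
        x=w(T,d['position']); print(l,round(d['conf'],2),x,proj(p,T,x)[0].round())
E
```

```text
17.2 [0.5846 0.1016 0.1733] 91.53393119752624 [-3.3559 -2.1259  7.2308] 0.49901437992961184
shim_middle 0.76 [0.587  0.1337 0.0015] [255. 187.]
shim_middle 0.71 [0.5871 0.1017 0.0105] [253. 253.]
shim_middle_tail 0.96 [0.5876 0.1022 0.0104] [254. 252.]
```

View pics/w6.png

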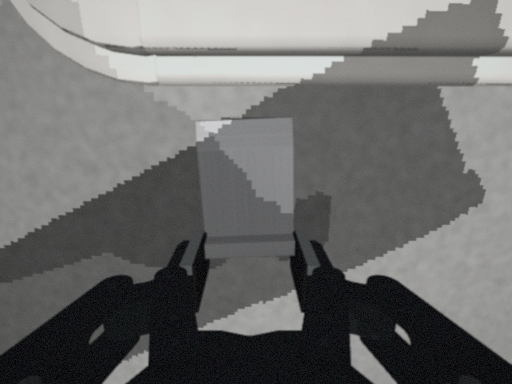

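The middle shim is in hand, but its nose sits about 2° to the left (nose mid col 244.5, tail mid 250). I'll turn the tool by 0.035 to square it, then advance.

move_arm(plan=[0,0,0.02,0,0,-0.001,0.04,0,0,0.035,0,0,-0.001,0.04,0,0,0.035,0.006,0.0003,-0.0005,0.04,0,0,0.035,0.012,0.0003,-0.0003,0.04,0,0,0.035,0.018,0.0003,-0.0003,0.04,0,0,0.035,0.022,0.0003,-0.0003,0.04,0,0,0.035,0.025,0.0003,-0.0003,0.04,0,0,0.035,0.025,0.0003,-0.0003,0.04])

```text
clock: 18.35
position: [0.584, 0.1276, 0.1736]
ee_rot: [0.709, 0.705, -0.0, 0.0]
ft_force: [0.0, 0.1, -1.4]
grip_width: 0.503
grasp_force: 40.9
```

move_arm(plan=[0,0,0,0.001,0,0,0.04,0,0,0,0.002,0,0,0.04,0,0,0,0.003,0,0,0.04,0,0,0,0.003,0,0,0.04])

```text
clock: 18.85
position: [0.5841, 0.1304, 0.1736]
ee_rot: [0.71, 0.705, 0.0, 0.0]
ft_force: [0.8, -0.0, -0.9]
grip_width: 0.495
grasp_force: 41.0
```

move_arm(plan=[0,0,0,0.001,0,0,0.04,0,0,0,0.002,0,0,0.04,0,0,0,0.002,0,0,0.04])

```text
clock: 19.23
position: [0.5841, 0.1318, 0.1735]
ee_rot: [0.71, 0.704, -0.0, 0.0]
ft_force: [0.4, -5.4, 0.2]
grip_width: 0.504
grasp_force: 41.1
```

move_arm(plan=[0,0,0,0.0005,0,0,0.04,0,0,0,0.001,0,0,0.04,0,0,0,0.001,0,0,0.04])

```text
clock: 19.6
position: [0.5841, 0.1334, 0.1736]
ee_rot: [0.71, 0.705, 0.0, 0.0]
ft_force: [0.0, -3.7, 0.2]
grip_width: 0.499
grasp_force: 41.0
```

move_arm(plan=[0,0,0,0.001,0,0,0.04,0,0,0,0.002,-0.0001,0,0.04,0,0,0,0.003,-0.0001,0,0.04,0,0,0,0.003,-0.0001,0,0.04])

```text
clock: 20.1
position: [0.584, 0.1365, 0.1736]
ee_rot: [0.71, 0.705, -0.0, 0.0]
ft_force: [0.6, -4.2, 0.2]
grip_width: 0.498
grasp_force: 41.0
```

move_arm(plan=[0,0,0,0.001,0,0,0.04,0,0,0,0.002,-0.0001,0,0.04,0,0,0,0.003,-0.0001,0,0.04,0,0,0,0.003,-0.0001,0,0.04])

```text
clock: 20.6
position: [0.5839, 0.1393, 0.1735]
ee_rot: [0.71, 0.705, -0.0, 0.0]
ft_force: [-0.5, -5.6, -1.1]
grip_width: 0.503
grasp_force: 41.0
```

move_arm(plan=[0,0,0,0.003,-0.0001,0,0.04,0,0,0,0.006,-0.0002,0,0.04,0,0,0,0.009,-0.0003,0,0.04,0,0,0,0.012,-0.0004,0,0.04,0,0,0,0.015,-0.0005,0,0.04,0,0,0,0.015,-0.0005,0,0.04])

```text
clock: 21.35
position: [0.5846, 0.1461, 0.1733]
ee_rot: [0.712, 0.702, -0.006, 0.004]
ft_force: [-4.5, -34.4, 15.2]
grip_width: 0.496
grasp_force: 42.6
```

```bash
python3 - <<'E'
from h import *
o=manip.get_obs();print(o['clock'],o['position'],yaw(),o['ft_force'],o['grip_width'])
p,T=shot('wrist');save(p['color'],'w7.png')
E
```

```text
21.35 [0.5846 0.1461 0.1733] 89.20030510372804 [ -4.5461 -34.3612  15.1583] 0.4963964426485455
```

View pics/w7.png

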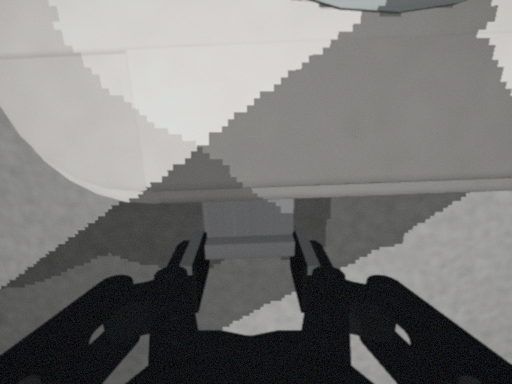

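The shim slid in easily over the slope, then the force jumped to 34 N at tail ≈ 34 mm. It was probably hanging slightly off the bench in the grip, so it sat too high. I'll relieve the force, set it down, release it, and then push it from behind while it lies flat.

move_arm(plan=[0,0,0,-0.006,0,0,0.04,0,0,0,-0.011,0.0004,0,0.04,0,0,0,-0.011,0.0004,0,0.04])

```text
clock: 21.78
position: [0.5841, 0.1433, 0.1736]
ee_rot: [0.71, 0.705, 0.0, 0.0]
ft_force: [3.0, -3.9, -3.5]
grip_width: 0.5
grasp_force: 41.3
```

move_arm(plan=[0,0,0,0,0,0,0.06,0,0,0,0,0,0,0.06,0,0,0,0,0,0,0.06])

```text
clock: 22.15
position: [0.5836, 0.1442, 0.1737]
ee_rot: [0.709, 0.705, 0.0, -0.0]
ft_force: [-0.2, -0.4, 0.3]
grip_width: 0.703
grasp_force: 0.0
```

```bash
python3 - <<'E'
from h import *
o=manip.get_obs();print(o['clock'],o['position'],yaw(),o['ft_force'],o['grip_width'])
p,T=shot('wrist');save(p['color'],'w8.png')
for l in ['shim_middle','shim_middle_tail','edge']:
    for d in manip.tip_of(p,l)[:2]:
        x=w(T,d['position']); print(l,round(d['conf'],2),x,proj(p,T,x)[0].round())
E
```

```text
22.15 [0.5836 0.1442 0.1737] 89.65374663051564 [-0.2397 -0.3534  0.2961] 0.7034813610806042
shim_middle 0.95 [ 0.5885  0.1766 -0.0004] [257. 185.]
shim_middle_tail 0.83 [0.5845 0.1454 0.01  ] [250. 251.]
edge 0.39 [0.5841 0.1452 0.0085] [249. 250.]
```

View pics/w8.png

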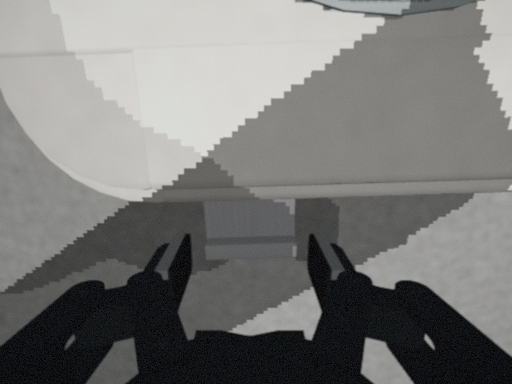

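The shim stayed square in place, with its tail at (205–296, ~250) and about 35 mm outside the edge. Now I go behind it with shut fingers.

move_arm(plan=[0,0,0,0,0,-0.02,0.06,0,0,0,0,0,-0.035,0.06,0,0,-0.034,-0.03,0.0015,-0.035,0.03,0,0,-0.034,-0.04,0.0015,-0.035,0,0,0,-0.034,-0.04,0.0015,-0.025,0,0,0,-0.034,-0.04,0.0015,-0.018,0,0,0,-0.034,-0.04,0.0015,-0.014,0,0,0,-0.034,-0.04,0.0015,-0.011,0,0,0,-0.034,-0.04,0.0015,-0.009,0,0,0,-0.034,-0.04,0.0015,-0.009,0])

```text
clock: 23.6
position: [0.585, 0.1035, 0.1825]
ee_rot: [0.697, 0.717, -0.0, 0.0]
ft_force: [-0.7, 0.1, 0.2]
grip_width: -0.002
grasp_force: 0.0
```

move_arm(plan=[0,0,0,0,0,0.002,0,0,0,0,0,0,0.004,0,0,0,0,0,0,0.004,0])

```text
clock: 23.98
position: [0.585, 0.1033, 0.1784]
ee_rot: [0.698, 0.717, -0.0, -0.0]
ft_force: [0.9, -0.7, 0.6]
grip_width: 0.001
grasp_force: 0.0
```

move_arm(plan=[0,0,0,0.008,0,0.001,0,0,0,0,0.016,0,0.001,0,0,0,0,0.022,0,0.001,0,0,0,0,0.025,0,0.001,0,0,0,0,0.027,0,0.001,0,0,0,0,0.029,0,0.001,0,0,0,0,0.029,0,0.001,0])

```text
clock: 24.85
position: [0.5843, 0.1324, 0.1776]
ee_rot: [0.698, 0.717, -0.0, 0.0]
ft_force: [-0.3, 0.7, 0.2]
grip_width: -0.001
grasp_force: 0.0
```

move_arm(plan=[0,0,0,0.001,0,0,0,0,0,0,0.002,0,0,0,0,0,0,0.002,0,0,0])

```text
clock: 25.22
position: [0.5843, 0.134, 0.1776]
ee_rot: [0.698, 0.716, -0.0, 0.0]
ft_force: [-0.3, -1.1, 1.1]
grip_width: -0.001
grasp_force: 1.3
```

move_arm(plan=[0,0,0,0.001,0,0,0,0,0,0,0.002,0,0,0,0,0,0,0.002,0,0,0])

```text
clock: 25.6
position: [0.5844, 0.1344, 0.1775]
ee_rot: [0.698, 0.716, -0.001, 0.001]
ft_force: [-2.2, -8.1, 4.6]
grip_width: -0.0
grasp_force: 4.4
```

move_arm(plan=[0,0,0,0.0005,0,0,0,0,0,0,0.001,0,0,0,0,0,0,0.001,0,0,0])

```text
clock: 25.98
position: [0.5844, 0.1347, 0.1775]
ee_rot: [0.698, 0.716, -0.002, 0.001]
ft_force: [-2.1, -11.5, 6.6]
grip_width: 0.005
grasp_force: 5.7
```

Flat and pushed squarely, it stops dead at the top of its slope at 11.5 N. Its 4 mm nose touched the pad right at 49 mm, so the gap is at most about 4 mm. The middle shim would have to lift the pad more than 3.2 mm, so it is too thick. I'll take it out and use the thin one.

move_arm(plan=[0,0,0,-0.02,0,0,0,0,0,0,-0.03,0,-0.02,0.062,0,0,0,-0.02,0,-0.03,0.062,0,0,0,0.006,0,-0.03,0.062,0,0,0,0.006,0,-0.02,0.062,0,0,0,0.006,0,-0.01,0.062,0,0,0,0.006,0,0,0.062,0,0,0,0.006,0,0.0035,0.062,0,0,0,0.006,0,0.0035,0.04,0,0,0,0.006,0,0.0035,0.04,0,0,0,0.006,0,0.0035,0.04,0,0,0,0.006,0,0.0035,0.04], squeeze=40)

```text
clock: 27.48
position: [0.5841, 0.1431, 0.1742]
ee_rot: [0.698, 0.717, -0.0, 0.0]
ft_force: [0.8, -1.6, -0.9]
grip_width: 0.497
grasp_force: 41.0
```

```bash
python3 - <<'E'
from h import *
o=manip.get_obs();print(o['clock'],o['position'],yaw(),o['ft_force'],o['grip_width'],o['grasp_force'])
goto([.5544,-.1748,.175],93)
E
```

```text
27.475 [0.5841 0.1431 0.1742] 91.5336058456329 [ 0.8002 -1.5615 -0.8945] 0.49685490195595383 40.99105104804039
rot [ 0.0003  0.0004 -0.0256] shift [-0.317  -0.0382 -0.0007]
```

move_arm(plan=[0,0,0,-0.015,0,0,0.04,0,0,0,-0.04,0,0,0.04,0,0,0,-0.07,0,-0.02,0.04,0,0,0,-0.11,-0.01,-0.05,0.04,0,0,-0.026,-0.16,-0.02,-0.05,0.04,0,0,-0.026,-0.21,-0.03,-0.05,0.04,0,0,-0.026,-0.26,-0.038,-0.05,0.04,0,0,-0.026,-0.317,-0.038,-0.05,0.04,0,0,-0.026,-0.317,-0.038,-0.04,0.04,0,0,-0.026,-0.317,-0.038,-0.02,0.04,0,0,-0.026,-0.317,-0.038,-0.006,0.04,0,0,-0.026,-0.317,-0.038,-0.001,0.04])

```text
clock: 28.98
position: [0.5542, -0.1732, 0.1739]
ee_rot: [0.687, 0.726, -0.0, -0.001]
ft_force: [-16.4, 4.6, 34.5]
grip_width: 0.498
grasp_force: 44.8
```

move_arm(plan=[0,0,0,0,0,0.0005,0.04,0,0,0,0,0,0.001,0.065,0,0,0,0,0,0.001,0.065,0,0,0,0,0,0.001,0.065,0,0,0,0,0,-0.03,0.065,0,0,0,0,0,-0.077,0.065,0,0,0.1,-0.06,0.05,-0.077,0.065,0,0,0.2,-0.1,0.1,-0.077,0.065,0,0,0.2,-0.1,0.1,-0.077,0.065,0,0,0.2,-0.1,0.1,-0.077,0.065])

```text
clock: 30.22
position: [0.6601, -0.2696, 0.2514]
ee_rot: [0.757, 0.653, 0.0, -0.0]
ft_force: [-0.3, -0.7, -0.1]
grip_width: 0.766
grasp_force: 0.0
```

```bash
python3 - <<'E'
from h import *
o=manip.get_obs();print(o['clock'],o['position'],yaw(),o['ft_force'],o['grip_width'])
for n in ['wrist','top']:
    p,T=shot(n)
    for l in ['shim_thin','shim_thin_tail','shim_middle','shim_thick']:
        for d in manip.tip_of(p,l)[:3]:
            x=w(T,d['position']); print(n,l,round(d['conf'],2),x,proj(p,T,x)[0].round())
    r=tailfit(p,T,'shim_thin',[.655,-.23]);print(r,cv2.boxPoints(r))
    if n=='wrist':
        for d in manip.silhouettes(p,'shim_thin')[:2]:
            c,_=cv2.findContours(d['pixels'].astype(np.uint8),cv2.RETR_EXTERNAL,cv2.CHAIN_APPROX_NONE);c=max(c,key=cv2.contourArea)
            print(d['conf'],cv2.approxPolyDP(c,4,True).reshape(-1,2).tolist())
E
```

```text
30.225 [ 0.6601 -0.2696  0.2514] 81.5367209750266 [-0.2757 -0.6553 -0.055 ] 0.7659928490262576
wrist shim_thin 0.95 [ 0.6534 -0.2337  0.0026] [233. 156.]
wrist shim_thin_tail 0.78 [ 0.6486 -0.2614  0.0083] [232. 194.]
wrist shim_thin_tail 0.48 [ 0.6562 -0.2347 -0.0009] [237. 156.]
wrist shim_middle 0.91 [ 0.5572 -0.1432  0.0059] [67. 44.]
wrist shim_middle 0.85 [ 0.5437 -0.2568 -0.0044] [104. 202.]
wrist shim_middle 0.23 [ 0.5616 -0.1752  0.011 ] [84. 93.]
((654.9575805664062, -232.46517944335938), (65.45726013183594, 44.49417495727539), 76.3281021118164) [[ 625.6051 -259.0081]
 [ 668.8385 -269.5248]
 [ 684.3101 -205.9223]
 [ 641.0767 -195.4055]]
0.9 [[209, 106], [201, 195], [259, 201], [268, 113]]
top shim_thin 0.75 [ 0.6525 -0.2294 -0.0023] [358. 175.]
top shim_thin_tail 0.64 [ 0.6517 -0.2292 -0.0015] [358. 175.]
top shim_thin_tail 0.6 [ 0.6481 -0.2613  0.0067] [371. 177.]
top shim_middle 0.71 [ 0.5443 -0.2555 -0.0024] [369. 218.]
top shim_middle 0.62 [ 0.5533 -0.1409 -0.0032] [323. 213.]
top shim_middle 0.62 [ 0.6219 -0.037  -0.0009] [282. 184.]
top shim_thick 0.76 [ 0.4379 -0.1941 -0.    ] [345. 260.]
top shim_thick 0.59 [ 0.6512 -0.2593  0.0068] [370. 175.]
((650.03369140625, -230.96237182617188), (68.822265625, 44.295318603515625), 79.65904998779297) [[ 622.0688 -260.839 ]
 [ 665.6446 -268.7902]
 [ 677.9986 -201.0858]
 [ 634.4228 -193.1346]]
```

```bash
python3 - <<'E'
from h import *
p,T=shot('wrist')
n=ray(p,T,[(209,106),(268,113)],.002);t=ray(p,T,[(201,195.5),(259,201.5)],.016)
v=n.mean(0)-t.mean(0);f=np.degrees(np.arctan2(v[1],v[0]));print(n,t,f,np.linalg.norm(v[:2]))
u=v[:2]/np.linalg.norm(v[:2]);tb=t.mean(0)[:2]-.001*u;print(tb)
goto([*tb,.1735],f)
E
```

```text
[[ 0.6419 -0.1957  0.002 ]
 [ 0.6831 -0.2067  0.002 ]] [[ 0.6264 -0.2568  0.016 ]
 [ 0.6677 -0.2676  0.016 ]] 75.80444434920719 0.06294168328979977
[ 0.6468 -0.2632]
rot [0.0001 0.0001 0.1008] shift [ 0.0039 -0.0136  0.0787]
```

move_arm(plan=[0,0,0.1,0.004,-0.0136,0.03,0.062,0,0,0.1,0.004,-0.0136,0.06,0.062,0,0,0.1,0.004,-0.0136,0.07,0.062,0,0,0.1,0.004,-0.0136,0.075,0.062,0,0,0.1,0.004,-0.0136,0.0785,0.062,0,0,0.1,0.004,-0.0136,0.0785,0.04,0,0,0.1,0.004,-0.0136,0.0785,0.04,0,0,0.1,0.004,-0.0136,0.0785,0.04,0,0,0.1,0.004,-0.0136,0.0785,0.04], squeeze=40)

```text
clock: 32.05
position: [0.6472, -0.2632, 0.1745]
ee_rot: [0.789, 0.615, 0.0, 0.001]
ft_force: [-1.3, 0.2, 5.8]
grip_width: 0.496
grasp_force: 41.1
```

```bash
python3 - <<'E'
from h import *
o=manip.get_obs();print(o['clock'],o['position'],yaw(),o['ft_force'],o['grip_width'],o['grasp_force'])
p,T=shot('wrist')
for d in manip.silhouettes(p,'shim_thin')[:2]:
    c,_=cv2.findContours(d['pixels'].astype(np.uint8),cv2.RETR_EXTERNAL,cv2.CHAIN_APPROX_NONE);c=max(c,key=cv2.contourArea)
    print(d['conf'],cv2.approxPolyDP(c,5,True).reshape(-1,2).tolist())
d=np.array([-.0279,.9996]);q=np.array([.583,.181])-.079*d
goto([*q,.175],91.6)
E
```

```text
32.05 [ 0.6472 -0.2632  0.1745] 75.84416996434231 [-1.3051  0.2107  5.8084] 0.4964806995108536 41.08863517642021
0.82 [[292, 120], [201, 123], [206, 257], [293, 255]]
rot [ 0.0015  0.0004 -0.275 ] shift [ 0.339  -0.1495 -0.0007]
```

move_arm(plan=[0,0,0,0,0,-0.03,0.04,0,0,0,0.02,-0.01,-0.055,0.04,0,0,-0.1,0.07,-0.03,-0.055,0.04,0,0,-0.2,0.12,-0.055,-0.055,0.04,0,0,-0.275,0.17,-0.08,-0.055,0.04,0,0,-0.275,0.22,-0.1,-0.055,0.04,0,0,-0.275,0.28,-0.125,-0.055,0.04,0,0,-0.275,0.339,-0.15,-0.055,0.04,0,0,-0.275,0.339,-0.15,-0.05,0.04,0,0,-0.275,0.339,-0.15,-0.03,0.04,0,0,-0.275,0.339,-0.15,-0.012,0.04,0,0,-0.275,0.339,-0.15,-0.005,0.04])

```text
clock: 33.65
position: [0.5839, 0.1005, 0.1762]
ee_rot: [0.698, 0.716, -0.001, -0.001]
ft_force: [0.0, -0.9, -0.4]
grip_width: 0.496
grasp_force: 40.9
```

```bash
python3 - <<'E'
from h import *
o=manip.get_obs();print(o['clock'],o['position'],yaw(),o['ft_force'],o['grip_width'],o['grasp_force'])
p,T=shot('wrist')
for d in manip.silhouettes(p,'shim_thin')[:2]:
    c,_=cv2.findContours(d['pixels'].astype(np.uint8),cv2.RETR_EXTERNAL,cv2.CHAIN_APPROX_NONE);c=max(c,key=cv2.contourArea)
    print(d['conf'],cv2.approxPolyDP(c,5,True).reshape(-1,2).tolist())
d=np.array([-.0279,.9996]);q=np.array([.583,.181])-.079*d
goto([*q,.1735],91.6)
E
```

```text
33.65 [0.5839 0.1005 0.1762] 91.48059675435944 [ 0.0032 -0.8873 -0.3794] 0.4961073265754973 40.85981994867325
0.89 [[204, 122], [207, 256], [291, 256], [294, 123]]
rot [-0.0021  0.0003 -0.0013] shift [0.0008 0.0012 0.0037]
```

move_arm(plan=[0,0,0,0,0.0013,0.002,0.04,0,0,0,0,0.0013,0.0035,0.04,0,0,0,0.006,0.0013,0.0033,0.04,0,0,0,0.012,0.0013,0.0033,0.04,0,0,0,0.018,0.0013,0.0033,0.04,0,0,0,0.024,0.0013,0.0033,0.04,0,0,0,0.027,0.0013,0.0033,0.04,0,0,0,0.027,0.0013,0.0033,0.04])

```text
clock: 34.75
position: [0.5847, 0.1296, 0.1753]
ee_rot: [0.697, 0.717, -0.0, -0.0]
ft_force: [-1.2, -0.4, -0.9]
grip_width: 0.501
grasp_force: 40.9
```

move_arm(plan=[0,0,0,0.001,0,0,0.04,0,0,0,0.002,0,0,0.04,0,0,0,0.003,0,0,0.04,0,0,0,0.004,0,0,0.04,0,0,0,0.004,0,0,0.04])

```text
clock: 35.38
position: [0.5847, 0.1334, 0.1753]
ee_rot: [0.697, 0.717, 0.0, 0.0]
ft_force: [0.2, 0.3, -1.6]
grip_width: 0.497
grasp_force: 40.9
```

move_arm(plan=[0,0,0,0.001,0,0,0.04,0,0,0,0.002,0,0,0.04,0,0,0,0.003,0,0,0.04,0,0,0,0.003,0,0,0.04])

```text
clock: 35.88
position: [0.5846, 0.1364, 0.1752]
ee_rot: [0.697, 0.717, -0.0, -0.0]
ft_force: [-1.8, 1.0, -0.5]
grip_width: 0.497
grasp_force: 40.9
```

move_arm(plan=[0,0,0,0.001,0,0,0.04,0,0,0,0.002,0,0,0.04,0,0,0,0.003,0,0,0.04,0,0,0,0.003,0,0,0.04])

```text
clock: 36.38
position: [0.5845, 0.1392, 0.1753]
ee_rot: [0.697, 0.717, -0.0, 0.0]
ft_force: [0.7, -1.1, -2.1]
grip_width: 0.497
grasp_force: 40.8
```

move_arm(plan=[0,0,0,0,0,0.0008,0.04,0,0,0,0.001,0,0.0008,0.04,0,0,0,0.002,0,0.0008,0.04,0,0,0,0.003,0,0.0008,0.04,0,0,0,0.003,0,0.0008,0.04])

```text
clock: 37.0
position: [0.5845, 0.1423, 0.1746]
ee_rot: [0.697, 0.717, 0.0, 0.0]
ft_force: [0.9, -2.3, 0.5]
grip_width: 0.501
grasp_force: 41.0
```

move_arm(plan=[0,0,0,0.001,0,0,0.04,0,0,0,0.002,0,0,0.04,0,0,0,0.003,0,0,0.04,0,0,0,0.003,0,0,0.04])

```text
clock: 37.5
position: [0.5844, 0.1452, 0.1745]
ee_rot: [0.697, 0.717, -0.0, 0.0]
ft_force: [0.1, -4.7, 2.0]
grip_width: 0.499
grasp_force: 41.1
```

move_arm(plan=[0,0,0,0.001,0,0,0.04,0,0,0,0.002,0,0,0.04,0,0,0,0.003,0,0,0.04,0,0,0,0.003,0,0,0.04])

```text
clock: 38.0
position: [0.5843, 0.1485, 0.1745]
ee_rot: [0.697, 0.717, 0.0, 0.0]
ft_force: [0.5, -3.9, 1.2]
grip_width: 0.499
grasp_force: 41.1
```

The thin shim passes the slope at about 4 N, well beyond where the middle one stopped. I'll continue while it is held, then push from behind.

move_arm(plan=[0,0,0,0.0015,0,0,0.04,0,0,0,0.003,0,0,0.04,0,0,0,0.0045,0,0,0.04,0,0,0,0.006,0,0,0.04,0,0,0,0.006,0,0,0.04])

```text
clock: 38.62
position: [0.5841, 0.1545, 0.1745]
ee_rot: [0.697, 0.717, 0.0, -0.0]
ft_force: [-0.1, -3.3, 1.7]
grip_width: 0.499
grasp_force: 41.1
```

move_arm(plan=[0,0,0,0.0015,0,0,0.04,0,0,0,0.003,0,0,0.04,0,0,0,0.0045,0,0,0.04,0,0,0,0.006,0,0,0.04,0,0,0,0.006,0,0,0.04])

```text
clock: 39.25
position: [0.5839, 0.1604, 0.1745]
ee_rot: [0.697, 0.717, 0.0, 0.0]
ft_force: [-0.1, -4.4, 1.9]
grip_width: 0.502
grasp_force: 41.1
```

move_arm(plan=[0,0,0,0,0,0,0.06,0,0,0,0,0,0,0.06,0,0,0,0,0,-0.02,0.06,0,0,0,0,0,-0.035,0.06,0,0,0,-0.031,0,-0.035,0.03,0,0,0,-0.035,0,-0.035,0,0,0,0,-0.035,0,-0.035,0,0,0,0,-0.035,0,-0.02,0,0,0,0,-0.035,0,-0.01,0,0,0,0,-0.035,0,-0.005,0,0,0,0,-0.035,0,-0.0035,0,0,0,0,-0.035,0,-0.0035,0])

```text
clock: 40.75
position: [0.585, 0.1254, 0.178]
ee_rot: [0.697, 0.717, 0.0, 0.0]
ft_force: [0.2, -0.4, -0.3]
grip_width: 0.001
grasp_force: 0.0
```

```bash
python3 - <<'E'
from h import *
o=manip.get_obs();print(o['clock'],o['position'],yaw(),o['ft_force'],o['grip_width'])
p,T=shot('wrist')
for l in ['shim_thin_tail','shim_thin','edge']:
    for d in manip.tip_of(p,l)[:2]:
        x=w(T,d['position']); print(l,round(d['conf'],2),x,proj(p,T,x)[0].round())
for d in manip.silhouettes(p,'shim_thin')[:2]:
    c,_=cv2.findContours(d['pixels'].astype(np.uint8),cv2.RETR_EXTERNAL,cv2.CHAIN_APPROX_NONE);c=max(c,key=cv2.contourArea)
    a=cv2.approxPolyDP(c,4,True).reshape(-1,2);print(d['conf'],a.tolist(),ray(p,T,a,.016)[:,:2].tolist())
E
```

```text
40.75 [0.585  0.1254 0.178 ] 91.61375915845066 [ 0.1892 -0.4411 -0.2772] 0.0008140436735995686
0.94 [[294, 152], [206, 151], [202, 184], [295, 186]] [[0.6041108902073788, 0.177069851701049], [0.5647312278922035, 0.17637206643844686], [0.5626919832798554, 0.1610062651194256], [0.6057141266793112, 0.16130042503881953]]
```

move_arm(plan=[0,0,0,0.01,0,0.0005,0,0,0,0,0.018,0,0.0005,0,0,0,0,0.022,0,0.0005,0,0,0,0,0.025,0,0.0005,0,0,0,0,0.028,0,0.0005,0,0,0,0,0.03,0,0.0005,0,0,0,0,0.03,0,0.0005,0])

```text
clock: 41.88
position: [0.5844, 0.1542, 0.1775]
ee_rot: [0.698, 0.717, -0.001, 0.001]
ft_force: [-0.3, -5.6, 2.5]
grip_width: -0.004
grasp_force: 2.7
```

move_arm(plan=[0,0,0,0.0015,0,0,0,0,0,0,0.003,0,0,0,0,0,0,0.0045,0,0,0,0,0,0,0.0045,0,0,0])

```text
clock: 42.38
position: [0.5842, 0.159, 0.1775]
ee_rot: [0.697, 0.717, -0.0, 0.0]
ft_force: [0.2, -4.9, 1.3]
grip_width: 0.002
grasp_force: 2.7
```

move_arm(plan=[0,0,0,0.0015,0,0,0,0,0,0,0.003,0,0,0,0,0,0,0.0045,0,0,0,0,0,0,0.0045,0,0,0])

```text
clock: 42.88
position: [0.584, 0.1638, 0.1775]
ee_rot: [0.697, 0.717, -0.0, 0.0]
ft_force: [0.7, -4.5, 1.6]
grip_width: 0.001
grasp_force: 2.4
```

```bash
python3 - <<'E'
from h import *
o=manip.get_obs();print(o['clock'],o['position'],yaw(),o['ft_force'])
p,T=shot('wrist');g=cv2.GaussianBlur(cv2.cvtColor(p['color'],cv2.COLOR_RGB2GRAY),(3,3),0).astype(int)
for c in (170,220,250,280,320): print(c,g[110:230:3,c].tolist())
for d in manip.silhouettes(p,'shim_thin')[:2]:
    c,_=cv2.findContours(d['pixels'].astype(np.uint8),cv2.RETR_EXTERNAL,cv2.CHAIN_APPROX_NONE);c=max(c,key=cv2.contourArea)
    a=cv2.approxPolyDP(c,4,True).reshape(-1,2);print(d['conf'],a.tolist(),ray(p,T,a,.016)[:,:2].tolist())
E
```

```text
42.875 [0.584  0.1638 0.1775] 91.57520162494981 [ 0.7319 -4.5102  1.6098]
170 [214, 211, 214, 214, 214, 215, 202, 195, 195, 195, 195, 195, 194, 195, 195, 196, 195, 196, 196, 195, 195, 196, 196, 196, 195, 195, 195, 144, 100, 101, 101, 101, 101, 102, 102, 101, 101, 102, 100, 102]
220 [213, 211, 214, 215, 216, 215, 215, 215, 214, 214, 214, 215, 200, 135, 134, 134, 133, 103, 100, 101, 99, 100, 102, 101, 101, 101, 100, 101, 99, 100, 100, 100, 99, 101, 101, 101, 103, 102, 101, 101]
250 [215, 213, 214, 215, 199, 133, 134, 134, 135, 134, 133, 133, 133, 134, 133, 133, 132, 134, 133, 133, 134, 134, 135, 135, 135, 135, 134, 134, 113, 100, 100, 100, 100, 99, 100, 99, 100, 101, 100, 102]
280 [135, 132, 134, 134, 134, 135, 133, 134, 133, 134, 132, 134, 135, 134, 134, 135, 133, 134, 134, 134, 133, 134, 134, 135, 134, 134, 135, 134, 133, 133, 132, 133, 132, 133, 133, 133, 134, 133, 132, 112]
320 [136, 132, 132, 132, 133, 133, 132, 133, 132, 134, 133, 132, 133, 133, 131, 133, 132, 134, 132, 134, 133, 134, 133, 134, 133, 134, 133, 133, 133, 133, 133, 131, 133, 133, 134, 133, 133, 132, 132, 131]
```

move_arm(plan=[0,0,0,0.001,0,0,0,0,0,0,0.002,0,0,0,0,0,0,0.003,0,0,0,0,0,0,0.004,0,0,0,0,0,0,0.004,0,0,0])

```text
clock: 43.6
position: [0.5837, 0.1685, 0.1775]
ee_rot: [0.697, 0.717, 0.0, -0.0]
ft_force: [0.9, -3.7, 1.3]
grip_width: -0.003
grasp_force: 2.0
```

move_arm(plan=[0,0,0,0.0005,0,0,0,0,0,0,0.001,0,0,0,0,0,0,0.001,0,0,0])

```text
clock: 43.98
position: [0.5837, 0.1692, 0.1775]
ee_rot: [0.697, 0.717, -0.0, 0.0]
ft_force: [-0.7, -4.7, 1.1]
grip_width: 0.001
grasp_force: 2.6
```

move_arm(plan=[0,0,0,0.0005,0,0,0,0,0,0,0.001,0,0,0,0,0,0,0.001,0,0,0])

```text
clock: 44.35
position: [0.5837, 0.1694, 0.1775]
ee_rot: [0.697, 0.717, -0.001, 0.0]
ft_force: [-1.0, -7.6, 4.3]
grip_width: -0.004
grasp_force: 4.1
```

move_arm(plan=[0,0,0,0.0005,0,0,0,0,0,0,0.001,0,0,0,0,0,0,0.001,0,0,0])

```text
clock: 44.72
position: [0.5838, 0.1696, 0.1775]
ee_rot: [0.698, 0.716, -0.001, 0.001]
ft_force: [-2.8, -10.9, 6.6]
grip_width: 0.001
grasp_force: 5.6
```

The force rises without movement, so the fingers have met the edge. I'll retreat and check that the tail is flush.

move_arm(plan=[0,0,0,-0.02,0,0,0,0,0,0,-0.05,0,-0.02,0,0,0,0,-0.08,0,-0.06,0,0,0,0,-0.08,0,-0.06,0,0,0,0,-0.08,0,-0.06,0])

```text
clock: 45.35
position: [0.5855, 0.0917, 0.2371]
ee_rot: [0.697, 0.717, 0.0, -0.0]
ft_force: [-0.2, 1.3, 0.5]
grip_width: 0.001
grasp_force: 0.0
```

```bash
python3 - <<'E'
from h import *
o=manip.get_obs();print(o['clock'],o['position'],yaw(),o['ft_force'])
p,T=shot('wrist');g=cv2.GaussianBlur(cv2.cvtColor(p['color'],cv2.COLOR_RGB2GRAY),(3,3),0).astype(int)
E=lambda x:np.array([x,.1805+(x-.584)*.028])
for z in (.036,.025,.016,.0): print(z,proj(p,T,[[*E(x),z] for x in (.555,.564,.584,.604,.612)]).round(1).tolist())
r=int(proj(p,T,[[*E(.584),.016]])[0][1])
for x in (.55,.57,.58,.59,.60,.618):
    c=int(round(proj(p,T,[[*E(x),.016]])[0][0])); print(c,r-22,g[r-22:r+25,c].tolist())
for l in ['shim_thin_tail','shim_thin']:
    for d in manip.tip_of(p,l)[:2]: print(l,d['conf'],w(T,d['position']))
for d in manip.silhouettes(p,'shim_thin')[:2]:
    c,_=cv2.findContours(d['pixels'].astype(np.uint8),cv2.RETR_EXTERNAL,cv2.CHAIN_APPROX_NONE);c=max(c,key=cv2.contourArea)
    a=cv2.approxPolyDP(c,3,True).reshape(-1,2);print(d['conf'],a.tolist(),cv2.boundingRect(c))
E
```

```text
45.35 [0.5855 0.0917 0.2371] 91.62509045635478 [-0.2295  1.2511  0.4939]
0.036 [[196.3, 70.8], [213.0, 70.8], [250.2, 70.9], [287.3, 71.0], [302.2, 71.0]]
0.025 [[199.6, 72.8], [215.3, 72.8], [250.1, 72.9], [284.9, 72.9], [298.9, 73.0]]
0.016 [[202.0, 74.3], [217.0, 74.3], [250.1, 74.3], [283.2, 74.4], [296.5, 74.4]]
0.0 [[205.8, 76.6], [219.5, 76.6], [250.0, 76.6], [280.5, 76.7], [292.7, 76.7]]
194 52 [107, 119, 158, 197, 215, 219, 219, 219, 219, 219, 220, 219, 219, 217, 213, 207, 199, 190, 180, 167, 154, 149, 154, 160, 161, 161, 161, 162, 164, 165, 166, 167, 167, 165, 164, 163, 163, 162, 160, 160, 161, 162, 162, 162, 161, 161, 162]
227 52 [107, 122, 161, 198, 215, 219, 219, 219, 219, 219, 219, 219, 219, 217, 214, 208, 200, 192, 182, 169, 158, 164, 180, 172, 135, 105, 113, 143, 161, 165, 164, 164, 163, 163, 163, 163, 163, 163, 163, 162, 162, 162, 162, 162, 162, 162, 163]
243 52 [110, 122, 161, 199, 216, 219, 219, 219, 219, 219, 219, 219, 219, 219, 215, 210, 203, 195, 182, 165, 154, 164, 182, 174, 138, 116, 128, 148, 157, 160, 161, 161, 161, 161, 161, 161, 162, 163, 163, 162, 162, 162, 162, 162, 161, 160, 159]
260 52 [108, 114, 151, 193, 215, 219, 220, 220, 219, 220, 220, 219, 219, 219, 217, 212, 206, 197, 184, 165, 153, 157, 171, 167, 138, 119, 131, 150, 159, 160, 161, 162, 162, 163, 162, 161, 161, 161, 162, 161, 159, 154, 145, 131, 112, 98, 94]
277 52 [106, 112, 149, 193, 215, 220, 220, 220, 220, 220, 220, 220, 220, 219, 217, 213, 206, 198, 186, 169, 150, 142, 150, 153, 134, 119, 133, 153, 162, 163, 162, 153, 135, 119, 111, 103, 96, 94, 95, 95, 95, 95, 95, 96, 95, 94, 93]
306 52 [106, 110, 146, 191, 214, 219, 220, 220, 220, 220, 219, 219, 219, 219, 218, 216, 210, 198, 177, 149, 124, 106, 97, 94, 94, 94, 95, 95, 96, 97, 96, 95, 94, 93, 93, 94, 95, 95, 93, 94, 96, 96, 96, 96, 95, 95, 95]
shim_thin_tail 0.54 [0.5835 0.1799 0.0082]
0.83 [[217, 76], [285, 75]] (217, 74, 69, 4)
```

```bash
python3 - <<'E'
from h import *
p,T=shot('top')
for l in ['shim_thick','shim_middle','petri_dish','specimen_jar','slide_box']:
    print(l,[w(T,d['position']).round(3).tolist() for d in manip.tip_of(p,l)[:3]])
print(manip.hand_in())
E
```

```text
shim_thick [[0.438, -0.195, -0.004]]
shim_middle [[0.541, -0.257, -0.002], [0.62, -0.037, -0.003], [0.556, -0.139, -0.001]]
petri_dish [[0.621, 0.327, 0.052]]
specimen_jar [[0.386, 0.119, -0.002]]
slide_box [[0.555, -0.167, 0.009], [0.777, -0.088, -0.001]]
the job is handed in; nothing more can be done
None
```

The thin shim is in snug under the short foot, square and flush with the edge to about 1 mm, and the job is handed in. While testing the middle shim I briefly pushed it against the foot with about 34 N; it and the thick one proved too thick and are back where they lay, and the dish, jar and slide box have not moved.

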